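# Feed the drying box through its dust flap and ratchet the tray home

### The arm

A 6-joint arm with a two-finger parallel gripper is mounted at the origin on a cart in front of the work surface, level with it; the furniture and walls round the work are solid. World frame = base frame: x ahead of the robot, y to its left, z up, the work surface at z = 0. Lengths are in m, angles in rad, forces in N, time in s.
With the tool pointing down it reaches from about 0.35 to 0.775 m from the base axis. Payload 5.5 kg.
Tool frame: the origin (TCP) lies on the front face of the gripper's body, between the roots of the fingers; the fingertips stand 73 mm ahead of it and the grasp point (between the pads) lies 54 mm ahead of it; z points along the fingers, y is the direction in which the jaws open and shut (so a half turn about z gives the same grasp; the last joint's range is limited). The gripper opens to 85 mm and grips with 20 to 120 N. Pads are 22 mm wide; open, the fingers measure 114 mm over their backs; the gripper's body (76 mm by 85 mm) begins 54 mm behind the grasp point. The pads swing forward as they close: fully open they stand 13 mm farther back than shut.
Start: joints at [-1.338, 0.313, 0.046, 1.304, 0, 1.431], TCP at [0.209, -0.536, 0.304] pointing down, gripper open.
Joint ranges: [-2.76, 2.76], [-0.86, 1.69], [-1.03, 1.26], [-2.2, 2.34], [-1.47, 1.5], [-3.14, 3.14]. Speed limits (rad/s): [2.57, 2.57, 3.14, 3.14, 3.14, 3.14].

### API

Orientations are given as a unit quaternion [w, x, y, z].
In Python, from bench import ctrl, imaging, spotter gives the robot as it stands. The module is installed in compiled form; this text tells all that it offers.
- The arm moves only by the tool servo_tool, never from a script. Its argument "commands" is one flat list of numbers, 5 for each row, row after row: the shift along the tool's x, y, z in mm, then the turn about the tool's z in degrees, then the opening, from 0 (shut) to 1 (fully open). A call has 1 to 10 rows; each row is the pose to reach, as a shift and turn from the pose commanded when the call began, along the tool's axes at that moment; what a row does not reach only later rows make up. A row lasts 1/12 s, in which the tool goes at most 41.7 mm and 7.16 degrees, less where a joint would pass 70% of its speed; a pose out of reach is approached as far as the arm can. A call with a gripper value outside its range is refused whole. The fingers move at their own pace and stop on an object; "force" is the grip in N (left out, the last holds). Time passes only in rows, so rows that repeat a pose let the fingers close. It gives the time, the measured TCP pose, the force and the opening at its end, in the units of the state.
- ctrl.get_state(): the state, without advancing time (a new reading comes with each control period).
- imaging.grab_frame(name): name is "scene" or "top"; returns the picture (400x640x3 uint8, red, green, blue); there is no depth.
- imaging.get_calibration(name): a dict with "camera_matrix" (3x3 intrinsics, pixels), "k1" (the pictures are not rectified: a ray, as slopes to the right and down, at radius r is drawn at 1 + k1 r^2 times it, then the intrinsics apply), "view" (4x4, takes a point from world to camera coordinates). Camera axes: x right, y down, z forward; pixel columns grow to the right and rows downward; lengths in m; the calibration is good to about 2 mm. A picture is of the moment at which its call begins. get_calibration takes no time and is no camera call.
- ctrl.sign_off(): hands the job in, once; it reports no verdict.
Trained networks look in the newest picture that a camera, given by its name, has taken for a name from the list of things; names that differ only in an ending like _2 or _b are one class to them, and where a whole thing is asked for, a point or a joint stands for the part that bears it (a point fixed in the world has none). Each returns a list of dicts, best first, with "p" (0 to 1); they miss things now and then, are a little off and sometimes report something else, mostly with a low value. They report only what shows in the picture. A call takes as long as a camera call. They do not tell look-alikes from the thing itself.
- spotter.boxes_of(thing, camera): "centre" ([x, y, z] in m, in the coordinates of the camera as it stood for that picture, good to about 4 mm: the middle of the surface that is visible of it).
The state is a dict: "time_s": time; "qpos": joint angles; "qvel": joint speeds; "joint_torque": joint torques, N m; "position": TCP position; "tool_rot": TCP orientation; "ft_force": force on the tool from outside, world axes, zero at the start; "ft_torque": the same for the moment, N m; "gripper_width": finger opening in m.
Only numpy, scipy, OpenCV 4.12 (cv2) and the standard library are available. Lean on these libraries where they do the work, as an engineer would, in place of code of your own. Each camera call takes 0.05 s, during which the arm holds its last target. There are 200 camera calls.

### The job

Put every brown hardwood block, on the bench, on the feed deck or on top of the box, into the drying box: lay it on the metal feed deck and push it over the lip through the sprung dust flap, so that it drops into the tray and the flap swings shut behind it. When all of them are in, work the ratchet lever at the side with full strokes, letting it come right back each time, until the tray has been carried all the way to the back of the box. Leave the wider, thinner, paler pine block and the tape measure where they are.

Things in the scene. Friction and masses are not known exactly. Their poses are not given: they have to be found in the camera images.
- dry_box: fixed drying box of light wood with a clear roof; place and yaw vary. Origin: table level, under the middle of the lip where the feed deck ends. x runs from the deck into the box (away from the robot), y to its left, z up. Solid above the lip level from x 0.020 to 0.245, y +-0.074, top z 0.183; side cheeks from x 0.002. Base plate 6 mm thick, x -0.05 to 0.245, y -0.08 to 0.13
- feed_deck (a point): point on top of the level metal feed deck, mid-width, 75 mm before the lip, z 0.125; axes as the box's. Deck from x -0.135 to the lip at x 0 (box frame), between guides 10 mm high with inner faces at y +-0.050: a block lies there with its 85 mm along y. At this point block and fingers are clear of the lintel
- lip (a point): middle of the deck's inner end (the lip), z 0.125. Beyond it is a 111 mm drop to the tray. Open above as far as the lintel's face, 20 mm past the lip (lintel top z 0.183), so downward fingers can push a block from behind until its rear face is just past the lip; it then tips and falls in by itself
- dust_flap (a joint): steel flap 120 mm wide, 45 mm deep, hung from its top edge 26 mm past the lip, closing the mouth from z 0.127 to 0.172. rad; 0 = hanging shut, grows to 1.45 as it swings into the box. Light spring: under 1 N on a block opens it; it shuts by itself
- tray (a joint): open tray inside the box, slid along the box's x by the ratchet. m; 0 = foremost, 0.100 = at the back (last tooth; further strokes do nothing). Starts at 0 to 0.03, where blocks pushed over the lip fall into it. Teeth 20 mm apart: a full lever stroke takes it to a multiple of 0.020, so 4 or 5 full strokes in all; a part stroke gains less or nothing. It stays where it is left
- tray_floor (a point): point on the tray's inner floor, 14 mm above the table, moving with the tray (27.5 mm beyond the lip when the tray joint is 0). The inside reaches from x -0.057 to 0.087 and y +-0.055 of it, walls 96 mm high; a polished slope from 70 mm up the front wall down to this point throws falling blocks to the rear
- lever (a joint): upright ratchet lever at the left (+y) side of the box, pivot at x 0, y 0.104, z 0.027 in the box frame, swinging along the box's x. rad; 0 = at rest, leaning 0.235 rad back to the robot; 0.47 = end of a full stroke, leaning as far forward. Needs about 3 to 7 N forward at the grip; a spring returns it to 0 when let go, and only then does the pawl drop behind the next tooth
- lever_grip (a point): centre of the lever's black round grip (20 mm thick, 66 mm long along the lever), 169 mm from the pivot, moving with it: in the box frame x -0.039 at rest, +0.039 at full stroke, y 0.104, z 0.191. Top of the grip about z 0.223. Push it from the robot's side with closed fingers
- oak_1_mid (a point): loose hardwood packing block, plain brown wood, 42 x 85 x 30 mm (its x, y, z), 0.07 kg; starts lying flat, z up, on the table to the left of the box (oak_1, oak_2), on the feed deck (oak_3) or on the roof at z 0.179 (oak_4); may be absent. This point is its centre. Grip it across the 42 mm.
- oak_2_mid (a point): loose hardwood packing block, plain brown wood, 42 x 85 x 30 mm (its x, y, z), 0.07 kg; starts lying flat, z up, on the table to the left of the box (oak_1, oak_2), on the feed deck (oak_3) or on the roof at z 0.179 (oak_4); may be absent. This point is its centre. Grip it across the 42 mm.
- oak_3_mid (a point): loose hardwood packing block, plain brown wood, 42 x 85 x 30 mm (its x, y, z), 0.07 kg; starts lying flat, z up, on the table to the left of the box (oak_1, oak_2), on the feed deck (oak_3) or on the roof at z 0.179 (oak_4); may be absent. This point is its centre. Grip it across the 42 mm.
- oak_4_mid (a point): loose hardwood packing block, plain brown wood, 42 x 85 x 30 mm (its x, y, z), 0.07 kg; starts lying flat, z up, on the table to the left of the box (oak_1, oak_2), on the feed deck (oak_3) or on the roof at z 0.179 (oak_4); may be absent. This point is its centre. Grip it across the 42 mm.
- pine_mid (a point): centre of the loose pine block: pale wood, 50 x 110 x 22 mm, lying flat to the left of the hardwood blocks; not to be moved
- tape_mid (a point): middle of a tape measure (38 x 80 x 61 mm) standing to the left of the blocks, farther back; not to be moved
Not all that is in view belongs to the job. Leave any purple or yellow look-alike of the part that bears oak_1_mid alone.

How it is judged:
On the way, in this order (a step that is already met when the one before it is completed fails the run):
1. all the hardwood blocks lie in the tray and the flap has shut behind them, before the tray is ratcheted away (tray still below 0.05) (x of oak_1_mid in the frame of tray_floor between -0.06 and 0.09 m and y of oak_1_mid in the frame of tray_floor between -0.058 and 0.058 m and z of oak_1_mid in the frame of tray_floor between -0.003 and 0.1 m and x of oak_2_mid in the frame of tray_floor between -0.06 and 0.09 m and y of oak_2_mid in the frame of tray_floor between -0.058 and 0.058 m and z of oak_2_mid in the frame of tray_floor between -0.003 and 0.1 m and x of oak_3_mid in the frame of tray_floor between -0.06 and 0.09 m and y of oak_3_mid in the frame of tray_floor between -0.058 and 0.058 m and z of oak_3_mid in the frame of tray_floor between -0.003 and 0.1 m and x of oak_4_mid in the frame of tray_floor between -0.06 and 0.09 m and y of oak_4_mid in the frame of tray_floor between -0.058 and 0.058 m and z of oak_4_mid in the frame of tray_floor between -0.003 and 0.1 m and value of joint dust_flap below 0.08 rad and value of joint tray below 0.05 m), for 0.3 s.
2. the tray has been ratcheted to the back of the box (value of joint tray above 0.094 m), for 0.2 s.
At the end, for the whole second after the job is handed in: every hardwood block lies in the tray (centre within its walls, under 100 mm above its floor), flap shut (under 0.08 rad), tray at the back (over 0.094 m), lever let back (under 0.06 rad), pine block and tape measure within 40 mm of where they stood (x of oak_1_mid in the frame of tray_floor between -0.06 and 0.09 m and y of oak_1_mid in the frame of tray_floor between -0.058 and 0.058 m and z of oak_1_mid in the frame of tray_floor between -0.003 and 0.1 m and x of oak_2_mid in the frame of tray_floor between -0.06 and 0.09 m and y of oak_2_mid in the frame of tray_floor between -0.058 and 0.058 m and z of oak_2_mid in the frame of tray_floor between -0.003 and 0.1 m and x of oak_3_mid in the frame of tray_floor between -0.06 and 0.09 m and y of oak_3_mid in the frame of tray_floor between -0.058 and 0.058 m and z of oak_3_mid in the frame of tray_floor between -0.003 and 0.1 m and x of oak_4_mid in the frame of tray_floor between -0.06 and 0.09 m and y of oak_4_mid in the frame of tray_floor between -0.058 and 0.058 m and z of oak_4_mid in the frame of tray_floor between -0.003 and 0.1 m and value of joint dust_flap below 0.08 rad and value of joint tray above 0.094 m and value of joint lever below 0.06 rad and distance of each of pine_mid, tape_mid from where it was at the start of the episode below 0.04 m); the robot touches nothing.
It fails at once if the pine block or the tape measure is moved by more than 40 mm (distance of any of pine_mid, tape_mid from where it was at the start of the episode above 0.04 m).
Of oak_1, oak_2, oak_3, oak_4 only 3 to 4 are there at a start; the rules pass over those that are not, and their reading is None.
At some moment in a run one of oak_1, oak_2 may be knocked a few centimetres aside while the robot is not near it.
Once in a run the grip may slacken for a moment while it holds something.
It also fails if it takes over 210 s, if anything falls off the work surface, if the arm or the gripper's body presses on something with over 40 N, if the wrist force passes 120 N, or if a joint passes its speed limit or range.

## Working session

There is one attempt and no reset: what is moved stays moved. The work goes in short steps, Python scripts to look and compute and a tool call to move; the robot and the scene stay as the last step left them, time stands still between calls to the robot, and variables do not carry over. Pictures are saved under pics/ and viewed, about 12 in all and at most 16, crops included, and the job is handed in when it is done.

Besides the shell and the picture viewer there is one more tool, called as name(argument=value, ...), one argument or row to a line, values as JSON. servo_tool: Moves the arm, as the interface text tells. Its arguments: {"type":"object","properties":{"commands":{"type":"array"},"force":{"type":"number"}},"required":["commands"]}

```bash
mkdir -p pics; cat > h.py <<'E'
import numpy as np, cv2
from bench import ctrl, imaging, spotter
def cal(c):
    d=imaging.get_calibration(c); return np.array(d["camera_matrix"]),d["k1"],np.array(d["view"])
def grab(c,name):
    im=imaging.grab_frame(c); cv2.imwrite(f"pics/{name}.png",im[:,:,::-1]); return im
def ray(c,u,v):
    K,k,V=cal(c); p=cv2.undistortPoints(np.array([[[u,v]]],float),K,np.array([k,0,0,0,0.]))[0,0]
    R=V[:3,:3];o=-R.T@V[:3,3]; return o,R.T@np.array([p[0],p[1],1])
def atz(c,u,v,z):
    o,d=ray(c,u,v); return o+d*(z-o[2])/d[2]
def proj(c,P):
    K,k,V=cal(c); q,_=cv2.projectPoints(np.array(P,float).reshape(-1,1,3),cv2.Rodrigues(V[:3,:3])[0],V[:3,3],K,np.array([k,0,0,0,0.])); return q[:,0]
def find(t,c):
    K,k,V=cal(c); Vi=np.linalg.inv(V); out=[]
    for b in spotter.boxes_of(t,c):
        P=Vi@np.r_[b["centre"],1]; out.append((round(b["p"],2),P[:3].round(3),proj(c,P[:3])[0].round()))
    return out
def st():
    s=ctrl.get_state(); return s
E
python3 - <<'E'
from h import *
s=st(); print(s["time_s"],s["position"],s["tool_rot"],s["ft_force"])
for c in("scene","top"):
    grab(c,c+"0"); K,k,V=cal(c); print(c,-V[:3,:3].T@V[:3,3],V[2,:3],K[0,0],k)
    for t in("dry_box","oak_1_mid","pine_mid","tape_mid","lever_grip","feed_deck","dust_flap"):
        try: print(t,*find(t,c),sep="\n   ")
        except Exception as e: print(t,e)
E
```

```text
0.0 [ 0.20933031 -0.53513622  0.30301107] [-9.00204758e-04  9.82676483e-01  1.85327050e-01 -5.57238926e-05] [0.19609949 0.62477412 0.51182023]
scene [ 0.33430335 -0.49952369  0.94797401] [ 0.22056077  0.38912901 -0.89438893] 427.55242489603944 -0.06684465452142287
dry_box
   (0.87, array([ 0.572, -0.374,  0.178]), array([404., 272.]))
oak_1_mid
   (0.9, array([0.388, 0.01 , 0.03 ]), array([240., 194.]))
   (0.78, array([ 0.663, -0.072,  0.032]), array([355., 169.]))
   (0.69, array([ 0.548, -0.162,  0.027]), array([333., 220.]))
pine_mid
   (0.88, array([0.534, 0.005, 0.02 ]), array([295., 171.]))
   (0.46, array([0.665, 0.057, 0.042]), array([329., 129.]))
tape_mid
   (0.82, array([0.666, 0.053, 0.044]), array([330., 129.]))
   (0.43, array([ 0.574, -0.372,  0.177]), array([404., 271.]))
lever_grip
   (0.74, array([ 0.479, -0.259,  0.199]), array([330., 242.]))
   (0.7, array([0.664, 0.054, 0.047]), array([330., 129.]))
feed_deck
   (0.69, array([ 0.571, -0.372,  0.177]), array([403., 271.]))
   (0.52, array([0.664, 0.055, 0.044]), array([329., 129.]))
   (0.51, array([ 0.43 , -0.36
[... 347 characters left out ...]
), array([260., 275.]))
   (0.77, array([ 0.67 , -0.068,  0.027]), array([293., 162.]))
   (0.26, array([0.535, 0.002, 0.02 ]), array([265., 217.]))
pine_mid
   (0.61, array([0.534, 0.004, 0.021]), array([265., 217.]))
   (0.25, array([0.661, 0.054, 0.051]), array([243., 165.]))
tape_mid
   (0.68, array([0.662, 0.056, 0.052]), array([241., 164.]))
lever_grip
   (0.69, array([ 0.484, -0.253,  0.199]), array([379., 231.]))
feed_deck
   (0.91, array([ 0.592, -0.34 ,  0.171]), array([417., 179.]))
   (0.42, array([ 0.482, -0.253,  0.204]), array([379., 232.]))
dust_flap
   (0.69, array([ 0.432, -0.359,  0.155]), array([428., 256.]))
   (0.41, array([ 0.591, -0.339,  0.171]), array([416., 180.]))
```

View pics/scene0.png

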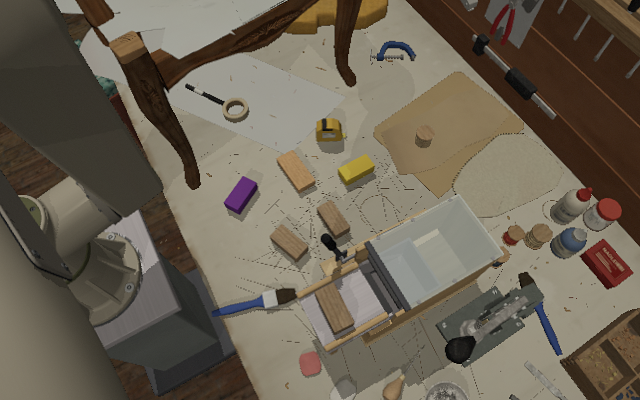

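View pics/top0.png

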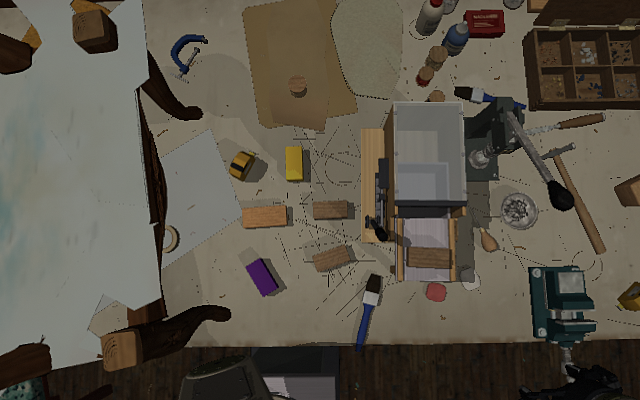

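The scene picture shows two brown blocks on the bench (scene 290,243 and 333,218; top 333,258 and 330,210) and one on the deck (scene 335,308; top 429,257). The roof is bare, so three blocks are present. Purple (scene 240,194), yellow (355,169), pine (295,171) and tape (330,129) stay where they are.

```bash
python3 - <<'E'
import cv2
a=cv2.imread("pics/top0.png")[90:300,300:490]; b=cv2.imread("pics/scene0.png")[180:360,260:520]
cv2.imwrite("pics/tc.png",cv2.resize(a[:150*2],None,fx=2.8,fy=2.8,interpolation=2))
cv2.imwrite("pics/sc.png",cv2.resize(b,None,fx=3,fy=3,interpolation=2))
E
```

```text
(no output)
```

View pics/tc.png

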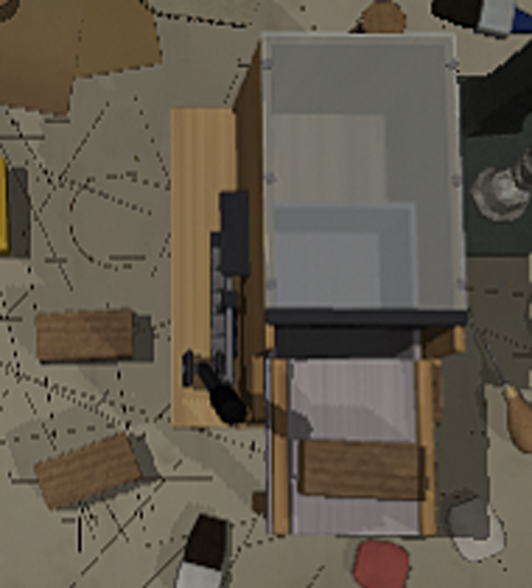

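View pics/sc.png

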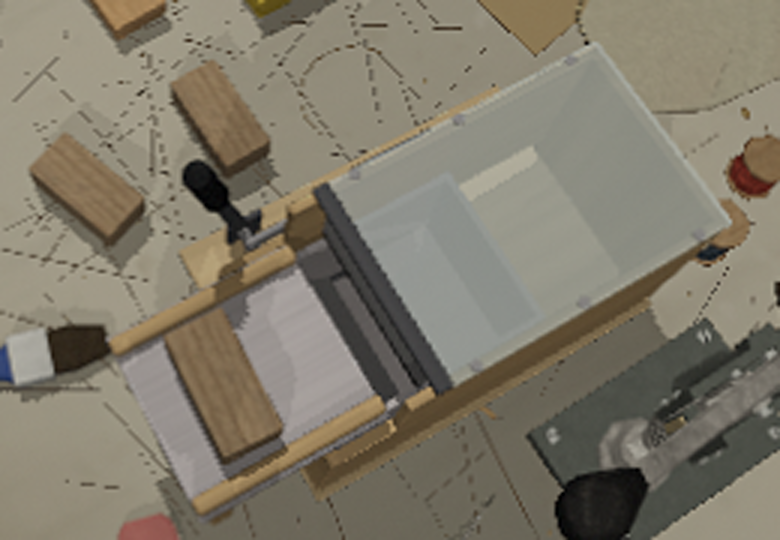

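```bash
cat >> h.py <<'E'
try: BX=np.load("box.npy")
except Exception: BX=None
def b2w(p):
    x,y,z=p; a=BX[2]; return np.array([BX[0]+x*np.cos(a)-y*np.sin(a),BX[1]+x*np.sin(a)+y*np.cos(a),z])
def w2b(p):
    a=BX[2]; dx,dy=p[0]-BX[0],p[1]-BX[1]; return np.array([dx*np.cos(a)+dy*np.sin(a),-dx*np.sin(a)+dy*np.cos(a),p[2]])
E
python3 - <<'E'
import h; from h import *
from scipy.optimize import least_squares
T=lambda u,v:("top",300+u/2.8,90+v/2.8); S=lambda u,v:("scene",260+u/3,180+v/3)
obs=[((.245,.13,.006),T(171,108)),((-.05,.13,.006),T(172,425)),((.245,.074,.183),T(262,33)),((.245,-.074,.183),T(456,33)),
((-.135,.05,.125),T(288,533)),((-.135,-.05,.125),T(416,532)),((.245,.074,.183),S(597,43)),((.245,-.074,.183),S(733,226)),((.02,.074,.183),S(318,188)),((.02,-.074,.183),S(440,393)),((-.05,.13,.006),S(180,255))]
def f(x):
    h.BX=x; return np.concatenate([proj(o[0],b2w(p))[0]-o[1:] for p,o in obs])
r=least_squares(f,[.5,-.36,0],loss="soft_l1"); np.save("box.npy",r.x); h.BX=r.x
print(r.x,f(r.x).reshape(-1,2).round(1).tolist())
print("lever",b2w((-.039,.104,.191)),"deck",b2w((-.075,0,.125)))
# block top-face corners (z .03 ; deck .155)
def rect(name,pts,z):
    P=np.array([atz(*q,z)[:2] for q in pts],np.float32); print(name,cv2.minAreaRect(P),P.mean(0))
    d=P[1]-P[0]; print("  long axis deg",np.degrees(np.arctan2(d[1],d[0])),np.linalg.norm(d),np.linalg.norm(P[2]-P[1]))
rect("A",[T(132,311),T(36,315),T(38,347+8),T(132,350)],.03)
rect("A s",[S(243,177-16+16),S(172,97),S(210,62),S(269,140)],.03)
rect("B",[T(128,434),T(36,468),T(50,505),T(140,468)],.03)
rect("B s",[S(112,236),S(31,175),S(65,134),S(143,200)],.03)
rect("D",[T(425,445),T(306,440),T(301,490),T(424,500)],.155)
rect("D s",[S(230,458),S(167,345),S(210,310),S(280,428)],.155)
E
```

```text
[ 0.51379358 -0.36407977 -0.0314148 ] [[-0.3, -1.3], [-0.6, 0.4], [-0.1, -1.6], [0.6, -1.1], [-0.3, 0.3], [0.8, 1.2], [0.6, -1.0], [1.3, -0.7], [-2.2, 1.2], [-0.4, 1.9], [-1.0, -0.8]]
lever [ 0.47807942 -0.25890611  0.191     ] deck [ 0.43883058 -0.36172405  0.125     ]
A ((0.5496835112571716, -0.1586124747991562), (0.03526655584573746, 0.08414287865161896), 1.130457878112793) [ 0.5499301  -0.15832344]
  long axis deg 91.130455 0.08414287 0.03526988
A s ((0.5516537427902222, -0.16429318487644196), (0.04255151003599167, 0.09129597991704941), 8.987873077392578) [ 0.549608   -0.16312681]
  long axis deg 98.98787 0.08658666 0.042811316
B ((0.4321072995662689, -0.15952984988689423), (0.03371226787567139, 0.08451873809099197), 19.948623657226562) [ 0.43209484 -0.15925884]
  long axis deg 109.06051 0.08452889 0.033712268
B s ((0.43304911255836487, -0.15844812989234924), (0.0418640673160553, 0.08180052787065506), 22.27484130859375) [ 0.4318348  -0.15910017]
  long axis deg 112.27483 0.07993678 0.04188179
D ((0.428842693567276, -0.36277326941490173), (0.0908878967165947, 0.04050162807106972), 85.55145263671875) [ 0.4290127  -0.36342254]
  long axis deg 86.38307 0.08836051 0.03714409
D s ((0.42821675539016724, -0.35987943410873413), (0.08443058282136917, 0.035211231559515), 89.71996307373047) [ 0.428429   -0.36131373]
  long axis deg 89.08042 0.078584835 0.03482899
```

```bash
cat >> h.py <<'E'
from scipy.spatial.transform import Rotation as R_
def go(x,y,z,phi,box=True):
    """shift [mm] along tool axes and turn [deg] to TCP target; phi = heading (deg) of tool x, in box frame if box"""
    s=st(); q=s["tool_rot"]; R=R_.from_quat([q[1],q[2],q[3],q[0]]).as_matrix()
    p=b2w((x,y,z)) if box else np.array([x,y,z]); 
    if box: phi+=np.degrees(BX[2])
    cur=np.degrees(np.arctan2(R[1,0],R[0,0])); d=R.T@(p-s["position"])*1000
    print("shift",d.round(1),"turn",round((cur-phi+180)%360-180,1),"| t",round(s["time_s"],1),"q",np.round(s["qpos"],2),"pos",np.round(s["position"],3),"box",w2b(s["position"]).round(3),"phi",cur.round(1))
E
python3 -c "
from h import *
go(-.131,0,.300,0); go(-.131,0,.204,0)"
```

```text
shift [ 225.5 -100.4    3.9] turn 23.2 | t 0.8 q [-1.34  0.31  0.05  1.3  -0.    1.43] pos [ 0.209 -0.536  0.304] box [-0.299 -0.181  0.304] phi 21.4
shift [ 225.5 -100.4   99.9] turn 23.2 | t 0.8 q [-1.34  0.31  0.05  1.3  -0.    1.43] pos [ 0.209 -0.536  0.304] box [-0.299 -0.181  0.304] phi 21.4
```

servo_tool(
  commands=[225, -100, 4, 23.2, 0.4, 225, -100, 4, 23.2, 0.4, 225, -100, 4, 23.2, 0.4, 225, -100, 4, 23.2, 0.4, 225, -100, 4, 23.2, 0.4, 225, -100, 4, 23.2, 0.4, 225, -100, 4, 23.2, 0.4, 225, -100, 4, 23.2, 0.4, 225, -100, 4, 23.2, 0.4, 225, -100, 4, 23.2, 0.4],
  force=40,
)

```text
time_s: 1.63
position: [0.3819, -0.3614, 0.2999]
tool_rot: [0.0, 1.0, -0.017, -0.0]
ft_force: [-1.1, 0.1, 1.3]
gripper_width: 0.0343
```

```bash
python3 -c "
from h import *
go(-.131,0,.204,0);print(st()['gripper_width'],st()['ft_force']); im=grab('scene','s1'); cv2.imwrite('pics/s1c.png',cv2.resize(im[180:360,220:480,::-1],None,fx=2.5,fy=2.5))"
```

```text
shift [ 0.9 -1.5 95.9] turn -0.1 | t 1.6 q [-0.91  0.22 -0.09  1.26 -0.    2.26] pos [ 0.382 -0.361  0.3  ] box [-0.132 -0.001  0.3  ] phi -1.9
0.034298379761832316 [-1.07388854  0.08513184  1.25359417]
```

View pics/s1c.png

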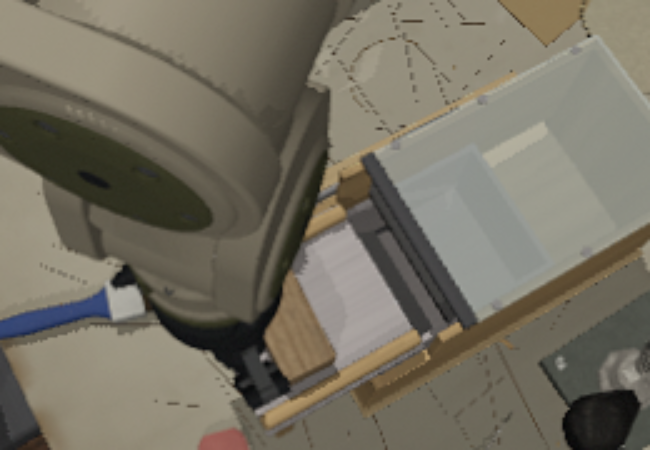

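The picture shows the gripper behind the deck block (crop 265,375), with the deck clear ahead to the flap. Descending next, then pushing.

servo_tool(
  commands=[1, -1, 30, 0, 0.4, 1, -1, 60, 0, 0.4, 1, -1, 90, 0, 0.4, 1, -1, 96, 0, 0.4, 1, -1, 96, 0, 0.4],
)

```text
time_s: 2.1
position: [0.3817, -0.3593, 0.2018]
tool_rot: [-0.002, 1.0, -0.017, -0.002]
ft_force: [-0.1, -0.0, 1.8]
gripper_width: 0.0342
```

servo_tool(
  commands=[12, 0, 0, 0, 0.4, 24, 0, 0, 0, 0.4, 36, 0, 0, 0, 0.4, 48, 0, 0, 0, 0.4, 60, 0, 0, 0, 0.4, 72, 0, 0, 0, 0.4, 84, 0, 0, 0, 0.4, 96, 0, 0, 0, 0.4, 108, 0, 0, 0, 0.4, 116, 0, 0, 0, 0.4],
)

```text
time_s: 2.93
position: [0.502, -0.3632, 0.2047]
tool_rot: [0.001, 1.0, -0.015, 0.001]
ft_force: [0.3, -1.4, -0.2]
gripper_width: 0.0345
```

```bash
python3 -c "
from h import *
go(-.007,0,.204,0);print(st()['ft_force'])"
```

```text
shift [4.8 0.5 0.7] turn 0.0 | t 2.9 q [-0.76  0.44 -0.01  1.12  0.    2.42] pos [ 0.502 -0.363  0.205] box [-0.012  0.001  0.205] phi -1.8
[ 0.25808302 -1.4251361  -0.23139718]
```

Push a bit further, then retreat and look.

servo_tool(
  commands=[4, 0, 0, 0, 0.4, 8, 0, 0, 0, 0.4, 8, 0, 0, 0, 0.4, 8, 0, 0, 0, 0.4, -20, 0, 0, 0, 0.4, -60, 0, -10, 0, 0.4, -90, 0, -60, 0, 0.4, -90, 0, -100, 0, 0.4, -90, 40, -100, 0, 0.4, -90, 80, -100, 0, 0.4],
)

```text
time_s: 3.77
position: [0.4069, -0.4408, 0.3106]
tool_rot: [0.004, 1.0, -0.015, 0.003]
ft_force: [1.5, -0.1, -0.2]
gripper_width: 0.0346
```

```bash
python3 -c "
from h import *
go(.432,-.159,.25,110,False)
im=grab('scene','s2'); cv2.imwrite('pics/s2c.png',cv2.resize(im[180:360,220:480,::-1],None,fx=2.5,fy=2.5))
print(find('oak_1_mid','scene')); grab('top','t2'); print(find('oak_1_mid','top'))"
```

```text
shift [  16.2 -282.9   58.6] turn -111.7 | t 3.8 q [-0.96  0.35  0.12  1.33  0.    2.21] pos [ 0.407 -0.441  0.311] box [-0.104 -0.08   0.311] phi -1.7
[]
[(0.72, array([0.392, 0.013, 0.03 ]), array([260., 275.])), (0.66, array([ 0.667, -0.072,  0.025]), array([295., 164.]))]
```

View pics/s2c.png

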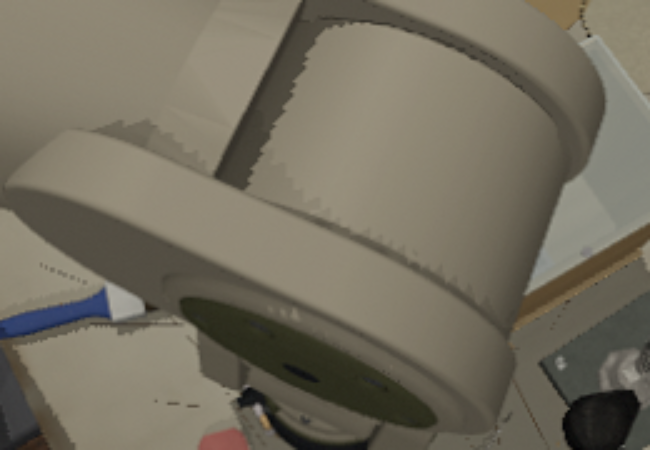

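The arm hides the box (only the brush at crop 60,310 and the roof edge show), so I look again after moving over block B at top pixel (333,258).

servo_tool(
  commands=[0, 0, -30, -10, 0.8, 4, -20, -30, -20, 0.8, 8, -60, -30, -30, 0.8, 10, -100, -30, -40, 0.8, 12, -140, -30, -50, 0.8, 14, -180, -30, -60, 0.8, 16, -220, -30, -70, 0.8, 16, -260, -30, -80, 0.8, 16, -283, -30, -90, 0.8, 16, -283, -30, -90, 0.8],
)

```text
time_s: 4.8
position: [0.4303, -0.1523, 0.3339]
tool_rot: [-0.001, 0.817, 0.577, 0.0]
ft_force: [0.2, 1.0, 0.5]
gripper_width: 0.0686
```

```bash
python3 -c "
from h import *
go(.432,-.159,.15,110,False)
im=grab('scene','s3'); im2=grab('top','t3')
a=cv2.resize(im[180:360,220:480],(520,360)); b=cv2.resize(im2[100:300,240:490],(500,400))
c=np.zeros((400,1020,3),np.uint8);c[:360,:520]=a;c[:,520:]=b; cv2.imwrite('pics/s3c.png',cv2.resize(c,(800,314))[:,:,::-1])
for k in('scene','top'): print(find('oak_1_mid',k))"
```

```text
shift [ -6.1   4.2 183.9] turn -39.5 | t 4.8 q [-0.52  0.08 -0.18  1.32  0.    1.39] pos [ 0.43  -0.152  0.334] box [-0.09   0.209  0.334] phi 70.5
[(0.96, array([ 0.663, -0.072,  0.028]), array([355., 169.])), (0.82, array([0.368, 0.003, 0.029]), array([234., 200.])), (0.67, array([ 0.546, -0.157,  0.03 ]), array([332., 218.])), (0.31, array([ 0.535, -0.364,  0.146]), array([382., 282.]))]
[(0.91, array([ 0.667, -0.069,  0.027]), array([293., 163.]))]
```

View pics/s3c.png

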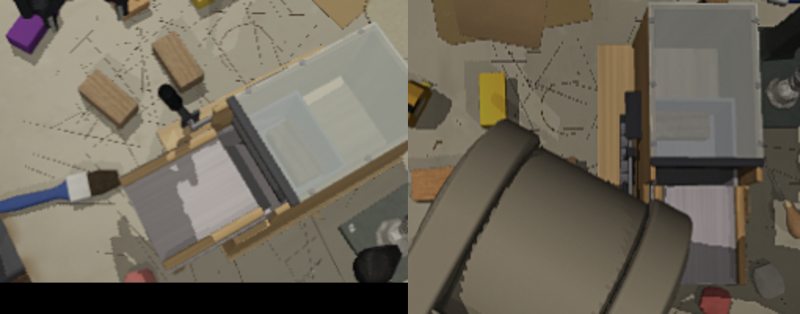

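Deck block lies in the tray (right part, 690,122 under the roof), the flap looks shut and the deck is empty. Block B is unmoved at left part (108,97), i.e. scene (289,242). Next is picking up B.

servo_tool(
  commands=[-6, 4, 20, -7, 0.8, -6, 4, 50, -14, 0.8, -6, 4, 80, -21, 0.8, -6, 4, 110, -28, 0.8, -6, 4, 140, -35, 0.8, -6, 4, 170, -39.5, 0.8, -6, 4, 190, -39.5, 0.8, -6, 4, 190, -39.5, 0.8],
)

```text
time_s: 5.67
position: [0.4308, -0.1642, 0.1396]
tool_rot: [-0.004, 0.581, 0.814, -0.0]
ft_force: [-0.3, 0.4, -0.4]
gripper_width: 0.0684
```

```bash
python3 -c "
from h import *
go(.432,-.159,.073,110.5,False)"
```

```text
shift [ 4.   3.2 66.6] turn -1.5 | t 5.7 q [-0.54  0.22 -0.51  0.85 -0.    0.7 ] pos [ 0.431 -0.164  0.14 ] box [-0.089  0.197  0.14 ] phi 109.0
```

servo_tool(
  commands=[3, 2, 25, -1, 0.8, 3, 2, 50, -1, 0.8, 3, 2, 66, -1, 0.8, 3, 2, 66, -1, 0.8, 3, 2, 66, -1, 0.2, 3, 2, 66, -1, 0.2, 3, 2, 66, -1, 0.2, 3, 2, 66, -1, 0.2, 3, 2, 66, -1, 0.2, 3, 2, 66, -1, 0.2],
  force=50,
)

```text
time_s: 6.5
position: [0.4359, -0.1624, 0.0797]
tool_rot: [0.002, 0.572, 0.82, -0.0]
ft_force: [-0.0, 0.0, 8.1]
gripper_width: 0.0409
```

servo_tool(
  commands=[0, 0, -40, 0, 0.2, 0, 0, -80, 0, 0.2, 0, 0, -120, 0, 0.2, 0, 0, -160, 0, 0.2, 0, 0, -200, 5, 0.2, 0, 0, -230, 10, 0.2, 0, 0, -230, 15, 0.2, 0, 0, -230, 20, 0.2, 0, 0, -230, 20, 0.2],
)

```text
time_s: 7.25
position: [0.4348, -0.1615, 0.3094]
tool_rot: [0.001, 0.706, 0.708, 0.0]
ft_force: [0.6, 0.7, -1.3]
gripper_width: 0.041
```

```bash
python3 -c "
from h import *
go(-.08,0,.315,90);go(-.08,0,.202,90);print(st()['gripper_width'])"
```

```text
shift [-200.    -1.5   -5.3] turn 1.9 | t 7.2 q [-0.53  0.09 -0.22  1.26 -0.    1.04] pos [ 0.435 -0.162  0.309] box [-0.085  0.2    0.309] phi 90.1
shift [-199.9   -1.8  107.7] turn 1.9 | t 7.2 q [-0.53  0.09 -0.22  1.26 -0.    1.04] pos [ 0.435 -0.162  0.309] box [-0.085  0.2    0.309] phi 90.1
0.04096741814072508
```

servo_tool(
  commands=[0, -10, -20, 2, 0.2, -30, -15, -25, 2, 0.2, -65, -15, -25, 2, 0.2, -100, -15, -25, 2, 0.2, -135, -15, -25, 2, 0.2, -165, -10, -20, 2, 0.2, -190, -2, -10, 2, 0.2, -200, -2, 0, 2, 0.2, -200, -2, 20, 2, 0.2, -200, -2, 40, 2, 0.2],
)

```text
time_s: 8.08
position: [0.4334, -0.362, 0.2669]
tool_rot: [-0.0, 0.717, 0.697, 0.0]
ft_force: [0.0, -0.0, -1.2]
gripper_width: 0.0411
```

```bash
python3 -c "
from h import *
go(-.08,0,.207,90);print(st()['gripper_width'])"
```

```text
shift [ 0.5  0.5 59.9] turn 0.1 | t 8.1 q [-0.84  0.31 -0.05  1.21  0.    0.76] pos [ 0.433 -0.362  0.267] box [-0.08  -0.     0.267] phi 88.3
0.04108714322117711
```

servo_tool(
  commands=[0, 0, 25, 0, 0.2, 0, 0, 45, 0, 0.2, 0, 0, 58, 0, 0.2, 0, 0, 61, 0, 0.2, 0, 0, 61, 0, 0.2, 0, 0, 61, 0, 0.65, 0, 0, 61, 0, 0.65, 0, 0, 61, 0, 0.65, 0, 0, 40, 0, 0.65, 0, 0, 10, 0, 0.65],
)

```text
time_s: 8.92
position: [0.4326, -0.3602, 0.256]
tool_rot: [-0.003, 0.717, 0.697, 0.0]
ft_force: [0.7, 0.4, 0.0]
gripper_width: 0.0557
```

servo_tool(
  commands=[0, -25, 0, 10, 0.4, 0, -50, 0, 20, 0.4, 0, -55, 0, 30, 0.4, 0, -55, 0, 40, 0.4, 0, -55, 0, 50, 0.4, 0, -55, 0, 57, 0.4, 0, -55, 0, 64, 0.4, 0, -55, 0, 71, 0.4, 0, -55, 0, 78, 0.4, 0, -55, 0, 85, 0.4],
)

```text
time_s: 9.75
position: [0.3788, -0.3599, 0.2585]
tool_rot: [0.0, 0.99, 0.142, 0.0]
ft_force: [-0.2, -0.0, -0.2]
gripper_width: 0.0341
```

```bash
python3 -c "
from h import *
go(-.131,0,.205,0);print(st()['gripper_width'])
im=grab('scene','s4'); cv2.imwrite('pics/s4c.png',cv2.resize(im[180:360,220:480,::-1],None,fx=2.,fy=2.))"
```

```text
shift [ 3.8  1.2 53.5] turn 18.1 | t 9.8 q [-0.91  0.23 -0.18  1.16  0.    1.94] pos [ 0.379 -0.36   0.258] box [-0.135 -0.     0.258] phi 16.3
0.03406154999440783
```

View pics/s4c.png

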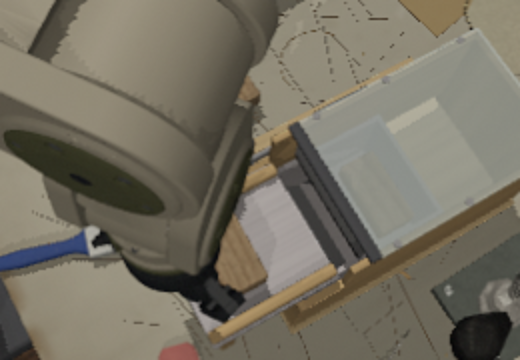

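Block B lies square across the deck (crop 240,255), with the fingers behind it (220,295).

servo_tool(
  commands=[4, 1, 0, 7, 0.4, 4, 1, 0, 14, 0.4, 4, 1, 15, 18, 0.4, 4, 1, 35, 18, 0.4, 4, 1, 52, 18, 0.4, 4, 1, 53, 18, 0.4, 4, 1, 53, 18, 0.4],
)

```text
time_s: 10.38
position: [0.3824, -0.3591, 0.2045]
tool_rot: [-0.001, 1.0, -0.011, -0.001]
ft_force: [-0.1, 0.0, -0.1]
gripper_width: 0.0341
```

servo_tool(
  commands=[12, 0, 0, 0, 0.4, 24, 0, 0, 0, 0.4, 36, 0, 0, 0, 0.4, 48, 0, 0, 0, 0.4, 60, 0, 0, 0, 0.4, 72, 0, 0, 0, 0.4, 84, 0, 0, 0, 0.4, 96, 0, 0, 0, 0.4, 108, 0, 0, 0, 0.4, 116, 0, 0, 0, 0.4],
)

```text
time_s: 11.22
position: [0.5007, -0.3623, 0.205]
tool_rot: [0.0, 1.0, -0.011, 0.0]
ft_force: [0.1, 0.0, 0.2]
gripper_width: 0.0341
```

```bash
python3 -c "
from h import *
go(-.005,0,.205,0);print(st()['ft_force'])"
```

```text
shift [ 8.2  1.5 -0. ] turn 0.5 | t 11.2 q [-0.76  0.44 -0.02  1.12 -0.    2.41] pos [ 0.501 -0.362  0.205] box [-0.013  0.001  0.205] phi -1.3
[0.11831748 0.02518336 0.18811226]
```

Finish the push, retreat up, then go over block A at (0.55,-0.16).

servo_tool(
  commands=[4, 1, 0, 0, 0.4, 8, 1, 0, 0, 0.4, 9, 1, 0, 0, 0.4, 9, 1, 0, 0, 0.4, -20, 0, 0, 0, 0.4, -60, 0, -10, 0, 0.4, -80, 0, -50, 0, 0.4, -80, 0, -90, -7, 0.4, -80, 0, -130, -14, 0.4, -80, 0, -130, -21, 0.6],
)

```text
time_s: 12.05
position: [0.4192, -0.3622, 0.3439]
tool_rot: [0.006, 0.985, 0.173, 0.003]
ft_force: [0.9, -1.1, 1.2]
gripper_width: 0.0452
```

servo_tool(
  commands=[0, -40, 0, -7, 0.8, 0, -80, 0, -14, 0.8, 0, -120, 0, -21, 0.8, 0, -160, 0, -28, 0.8, 0, -190, 0, -35, 0.8, 0, -190, 0, -42, 0.8, 0, -190, 0, -49, 0.8, 0, -190, 0, -56, 0.8, 0, -190, 0, -63, 0.8, 0, -190, 0, -70, 0.8],
)

```text
time_s: 12.88
position: [0.3543, -0.1813, 0.3351]
tool_rot: [0.0, 0.707, 0.707, 0.0]
ft_force: [-0.2, 1.1, 1.9]
gripper_width: 0.0684
```

```bash
python3 -c "
from h import *
go(.55,-.160,.15,95,False)
im=grab('scene','s5'); im2=grab('top','t5')
a=cv2.resize(im[180:360,220:480],(520,360)); b=cv2.resize(im2[100:300,240:490],(500,400))
c=np.zeros((400,1020,3),np.uint8);c[:360,:520]=a;c[:,520:]=b; cv2.imwrite('pics/s5c.png',cv2.resize(c,(800,314))[:,:,::-1])
for k in('scene','top'): print(find('oak_1_mid',k))"
```

```text
shift [ 21.4 195.6 185.2] turn -5.0 | t 12.9 q [-0.68 -0.04 -0.29  1.32 -0.    0.9 ] pos [ 0.354 -0.181  0.335] box [-0.165  0.178  0.335] phi 90.0
[(0.75, array([ 0.547, -0.162,  0.028]), array([333., 220.])), (0.68, array([ 0.662, -0.073,  0.03 ]), array([355., 169.])), (0.28, array([ 0.538, -0.363,  0.143]), array([383., 281.]))]
[(0.72, array([0.392, 0.015, 0.025]), array([260., 275.])), (0.61, array([ 0.543, -0.159,  0.025]), array([331., 212.]))]
```

View pics/s5c.png

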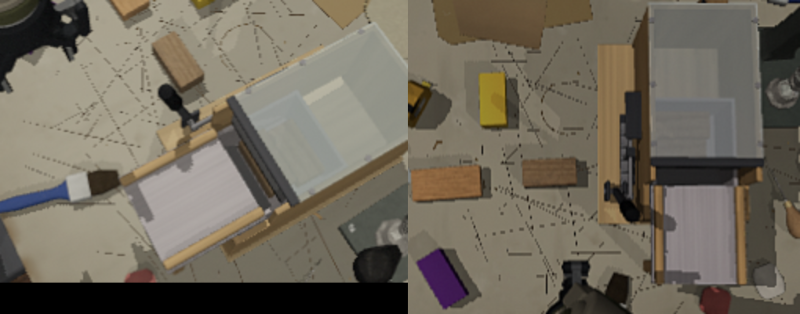

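Both pictures show the deck empty and block A unmoved (right part 550,172). A brown streak shows at the mouth (left part 265,170), so I zoom in there.

```bash
python3 -c "
import cv2,numpy as np
a=cv2.imread('pics/s5.png')[230:320,350:460]; b=cv2.imread('pics/t5.png')[130:230,380:480]
a=cv2.resize(a,(440,360),interpolation=2); b=cv2.resize(b,(360,360),interpolation=2)
c=np.clip(np.hstack([a,b])*1.6,0,255).astype('uint8'); cv2.imwrite('pics/z5.png',c)"
```

```text
(no output)
```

View pics/z5.png

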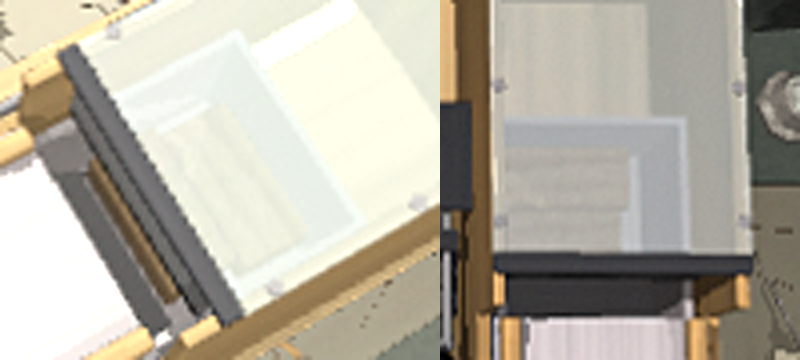

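```bash
python3 -c "
from h import *
for n,(u,v) in dict(tl=(92,162),br=(178,302),tr=(108,170),bl=(160,300)).items():
    p=(350+u/4,230+v/4)
    print(n,[w2b(atz('scene',*p,z)).round(3).tolist() for z in (.13,.08,.045,.03)])
for n,(x,y,z) in dict(lipL=(0,.05,.125),lipR=(0,-.05,.125),linL=(.02,.05,.183),linR=(.02,-.05,.183)).items():
    print(n,(proj('scene',b2w((x,y,z)))[0]-[350,230])*4)
print('topview',[w2b(atz('top',380+u/3.6,130+v/3.6,.044)).round(3).tolist() for u,v in((505,150),(628,150),(628,207),(505,207),(628,250))] if 0 else [w2b(atz('top',380+(u-440)/3.6,130+v/3.6,.044)).round(3).tolist() for u,v in((505,150),(628,150),(628,207),(628,250))])
"
```

```text
tl [[0.021, 0.032, 0.13], [0.033, 0.043, 0.08], [0.041, 0.05, 0.045], [0.045, 0.053, 0.03]]
br [[0.021, -0.047, 0.13], [0.033, -0.041, 0.08], [0.042, -0.037, 0.045], [0.045, -0.035, 0.03]]
tr [[0.026, 0.025, 0.13], [0.038, 0.035, 0.08], [0.047, 0.042, 0.045], [0.05, 0.045, 0.03]]
bl [[0.014, -0.042, 0.13], [0.026, -0.036, 0.08], [0.034, -0.031, 0.045], [0.038, -0.03, 0.03]]
lipL [ 36.19547339 153.98348875]
lipR [142.16091168 332.00240954]
linL [81.22733165 97.72273979]
linR [196.04876019 284.33712124]
topview [[0.121, 0.042, 0.044], [0.121, -0.04, 0.044], [0.082, -0.039, 0.044], [0.053, -0.039, 0.044]]
```

Back-projected, the strip is block B lying in the tray about 45 mm up (box x about 0.04). It is seen beneath the shut flap, next to the first block at x 0.08–0.12. Now block A.

servo_tool(
  commands=[5, 40, 20, -2, 0.8, 10, 80, 40, -4, 0.8, 15, 120, 70, -4, 0.8, 20, 160, 105, -4, 0.8, 20, 194, 140, -4, 0.8, 20, 194, 180, -4, 0.8, 20, 194, 185, -4, 0.8, 20, 194, 185, -4, 0.8],
)

```text
time_s: 13.75
position: [0.5472, -0.1611, 0.1431]
tool_rot: [-0.005, 0.685, 0.729, -0.002]
ft_force: [-1.4, 0.1, -0.3]
gripper_width: 0.0683
```

```bash
python3 -c "
from h import *
go(.549,-.161,.079,94,False)
im=grab('scene','s6'); print(find('oak_1_mid','scene'))"
```

```text
shift [-0.3  2.4 64. ] turn -0.4 | t 13.8 q [-0.43  0.41 -0.23  0.95  0.    1.08] pos [ 0.547 -0.161  0.143] box [0.027 0.204 0.143] phi 93.6
[(0.9, array([ 0.549, -0.17 ,  0.029]), array([336., 222.])), (0.65, array([0.385, 0.01 , 0.03 ]), array([239., 194.])), (0.52, array([ 0.689, -0.076,  0.026]), array([365., 166.])), (0.49, array([ 0.565, -0.373,  0.176]), array([400., 274.]))]
```

servo_tool(
  commands=[0, 2, 25, 0, 0.8, 0, 2, 50, 0, 0.8, 0, 2, 64, 0, 0.8, 0, 2, 64, 0, 0.8, 0, 2, 64, 0, 0.2, 0, 2, 64, 0, 0.2, 0, 2, 64, 0, 0.2, 0, 2, 64, 0, 0.2, 0, 2, 64, 0, 0.2, 0, 2, 64, 0, 0.2],
  force=50,
)

```text
time_s: 14.68
position: [0.5524, -0.1635, 0.0891]
tool_rot: [0.002, 0.684, 0.729, 0.001]
ft_force: [-1.6, 0.8, 7.5]
gripper_width: 0.0408
```

servo_tool(
  commands=[0, 0, -40, 0, 0.2, 0, 0, -80, 0, 0.2, 0, 0, -120, 0, 0.2, 0, 0, -160, 0, 0.2, 0, 0, -200, 2, 0.2, 0, 0, -250, 5, 0.2, 0, -40, -250, 5, 0.2, 0, -80, -250, 5, 0.2, 0, -115, -250, 5, 0.2, 0, -115, -250, 5, 0.2],
)

```text
time_s: 15.52
position: [0.4306, -0.1687, 0.3376]
tool_rot: [-0.001, 0.716, 0.698, -0.001]
ft_force: [-0.4, 0.9, -0.9]
gripper_width: 0.0407
```

```bash
python3 -c "
from h import *
go(-.08,0,.315,90);go(-.08,0,.207,90);print(st()['gripper_width'])"
```

```text
shift [-192.7    8.2   22.6] turn 0.3 | t 15.5 q [-0.55  0.09 -0.15  1.33 -0.    1.05] pos [ 0.431 -0.169  0.338] box [-0.089  0.193  0.338] phi 88.5
shift [-192.7    8.4  130.6] turn 0.3 | t 15.5 q [-0.55  0.09 -0.15  1.33 -0.    1.05] pos [ 0.431 -0.169  0.338] box [-0.089  0.193  0.338] phi 88.5
0.04071368036372886
```

servo_tool(
  commands=[-40, 0, 0, 0, 0.2, -80, 0, 0, 0, 0.2, -120, 0, 0, 0, 0.2, -160, 3, 0, 0, 0.2, -192, 8, 0, 0, 0.2, -192, 8, 25, 0, 0.2, -192, 8, 50, 0, 0.2, -192, 8, 75, 0, 0.2, -192, 8, 85, 0, 0.2, -192, 8, 85, 0, 0.2],
)

```text
time_s: 16.35
position: [0.4386, -0.361, 0.2492]
tool_rot: [-0.002, 0.715, 0.699, 0.0]
ft_force: [-0.7, 0.5, -0.8]
gripper_width: 0.041
```

```bash
python3 -c "
from h import *
go(-.08,0,.216,90);print(st()['gripper_width'])"
```

```text
shift [-0.7 -4.7 33.2] turn 0.4 | t 16.4 q [-0.83  0.32 -0.07  1.18 -0.    0.76] pos [ 0.439 -0.361  0.249] box [-0.075  0.001  0.249] phi 88.6
0.040994894340959175
```

servo_tool(
  commands=[0, -4, 15, 0, 0.2, 0, -4, 28, 0, 0.2, 0, -4, 34, 0, 0.2, 0, -4, 35, 0, 0.2, 0, -4, 35, 0, 0.2, 0, -4, 35, 0, 0.65, 0, -4, 35, 0, 0.65, 0, -4, 35, 0, 0.65, 0, -4, 15, 0, 0.65, 0, -4, -10, 0, 0.65],
)

```text
time_s: 17.18
position: [0.4349, -0.3611, 0.2598]
tool_rot: [-0.002, 0.715, 0.699, 0.0]
ft_force: [0.3, 0.3, 0.1]
gripper_width: 0.0556
```

servo_tool(
  commands=[0, -25, 0, 7, 0.4, 0, -50, 0, 14, 0.4, 0, -55, 0, 21, 0.4, 0, -55, 0, 28, 0.4, 0, -55, 0, 35, 0.4, 0, -55, 0, 42, 0.4, 0, -55, 0, 49, 0.4, 0, -55, 0, 56, 0.4, 0, -55, 0, 63, 0.4, 0, -55, 0, 70, 0.4],
)

```text
time_s: 18.02
position: [0.3809, -0.3609, 0.2615]
tool_rot: [0.0, 0.987, 0.159, 0.0]
ft_force: [-0.0, -0.4, 0.6]
gripper_width: 0.0344
```

```bash
python3 -c "
from h import *
go(-.131,0,.205,0);print(st()['gripper_width'])
im=grab('scene','s7'); cv2.imwrite('pics/s7c.png',cv2.resize(im[180:360,220:480,::-1],None,fx=2.,fy=2.))"
```

```text
shift [ 2.2 -0.3 56.5] turn 20.1 | t 18.0 q [-0.91  0.23 -0.17  1.17 -0.    1.91] pos [ 0.381 -0.361  0.262] box [-0.133 -0.001  0.262] phi 18.3
0.03440964367300038
```

View pics/s7c.png

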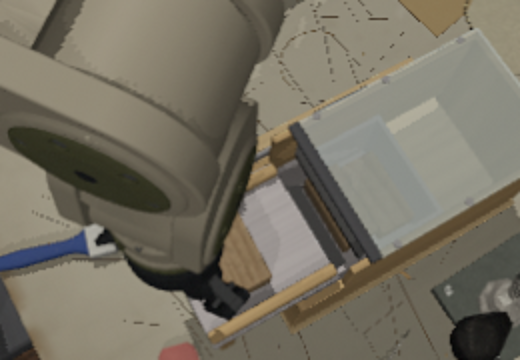

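Block A lies square on the deck (crop 245,255) with the fingers behind it (225,295). Next I turn, descend and push.

servo_tool(
  commands=[2, 0, 0, 7, 0.4, 2, 0, 0, 14, 0.4, 2, 0, 15, 20, 0.4, 2, 0, 35, 20, 0.4, 2, 0, 54, 20, 0.4, 2, 0, 56, 20, 0.4, 2, 0, 56, 20, 0.4],
)

```text
time_s: 18.65
position: [0.3822, -0.3595, 0.2043]
tool_rot: [-0.001, 1.0, -0.011, -0.001]
ft_force: [-0.2, 0.5, 0.3]
gripper_width: 0.0341
```

servo_tool(
  commands=[12, 0, 0, 0, 0.4, 24, 0, 0, 0, 0.4, 36, 0, 0, 0, 0.4, 48, 0, 0, 0, 0.4, 60, 0, 0, 0, 0.4, 72, 0, 0, 0, 0.4, 84, 0, 0, 0, 0.4, 96, 0, 0, 0, 0.4, 108, 0, 0, 0, 0.4, 118, 0, 0, 0, 0.4],
)

```text
time_s: 19.48
position: [0.5024, -0.3626, 0.2049]
tool_rot: [0.0, 1.0, -0.011, 0.0]
ft_force: [-0.1, -0.8, 0.4]
gripper_width: 0.0344
```

```bash
python3 -c "
from h import *
go(-.005,0,.205,0);print(st()['ft_force'])"
```

```text
shift [ 6.4  1.2 -0.1] turn 0.5 | t 19.5 q [-0.75  0.44 -0.01  1.12  0.    2.41] pos [ 0.502 -0.363  0.205] box [-0.011  0.001  0.205] phi -1.3
[-0.13385215 -0.80481638  0.39594509]
```

servo_tool(
  commands=[4, 1, 0, 0, 0.4, 7, 1, 0, 0, 0.4, 7, 1, 0, 0, 0.4, 7, 1, 0, 0, 0.4, -20, 0, 0, 0, 0.4, -60, 0, -10, 0, 0.4, -90, 0, -50, 0, 0.4, -120, 0, -90, 0, 0, -140, 0, -130, 0, 0, -150, -10, -130, 0, 0],
)

```text
time_s: 20.32
position: [0.3496, -0.3508, 0.3392]
tool_rot: [0.003, 1.0, -0.013, 0.002]
ft_force: [1.0, -0.4, 0.5]
gripper_width: 0.0001
```

servo_tool(
  commands=[0, -40, 0, 0, 0, 0, -80, 0, 0, 0, 0, -120, 0, 0, 0, 0, -160, 0, 0, 0, 0, -180, 0, 0, 0, 0, -180, 0, 0, 0],
)

```text
time_s: 20.82
position: [0.3537, -0.1656, 0.3354]
tool_rot: [-0.0, 1.0, -0.01, 0.0]
ft_force: [-0.2, 0.1, -0.1]
gripper_width: 0.0001
```

```bash
python3 -c "
from h import *
go(-.12,.104,.265,0)
a=grab('scene','s8')[230:320,350:460]; b=grab('top','t8')[130:300,340:480]
for k in('scene','top'): print(find('oak_1_mid',k),find('lever_grip',k))
a=cv2.resize(a,(440,360),interpolation=2); b=cv2.resize(b,(350,425),interpolation=2)[:360]
c=np.clip(np.hstack([a,b])*1.5,0,255).astype('uint8'); cv2.imwrite('pics/z8.png',c[:,:,::-1])"
```

```text
shift [45.2 89.9 70.3] turn 0.7 | t 20.8 q [-0.64 -0.05 -0.3   1.32  0.    2.52] pos [ 0.354 -0.166  0.335] box [-0.166  0.193  0.335] phi -1.1
[(0.93, array([ 0.54 , -0.357,  0.066]), array([378., 288.])), (0.75, array([ 0.661, -0.073,  0.03 ]), array([354., 170.])), (0.65, array([0.412, 0.01 , 0.025]), array([250., 190.]))] [(0.55, array([ 0.482, -0.258,  0.201]), array([330., 240.]))]
[(0.85, array([ 0.531, -0.357,  0.063]), array([415., 213.])), (0.65, array([ 0.665, -0.071,  0.025]), array([294., 164.])), (0.58, array([0.392, 0.014, 0.028]), array([260., 275.]))] [(0.61, array([ 0.479, -0.255,  0.199]), array([379., 233.]))]
```

View pics/z8.png

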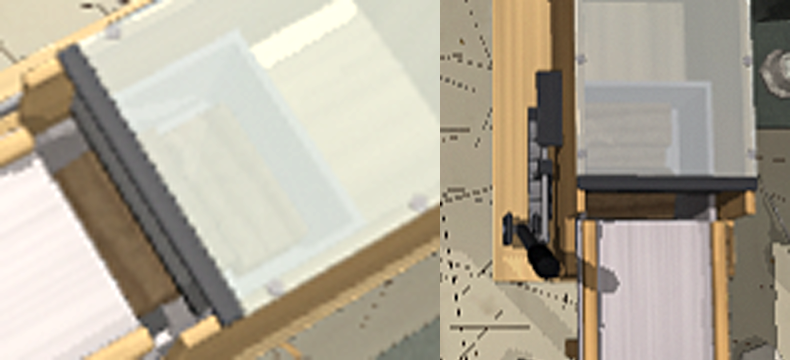

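The third block shows just past the lip (left part 115,235). Both cameras put its visible face at z about 0.065, in the tray and well below the flap. The lever grip is at (0.480,-0.257), as modelled. Next is positioning behind the lever.

servo_tool(
  commands=[30, 35, 0, 0.7, 0, 60, 70, 0, 0.7, 0, 75, 90, 0, 0.7, 0, 75, 90, 30, 0.7, 0, 75, 90, 60, 0.7, 0, 75, 90, 85, 0.7, 0, 75, 90, 85, 0.7, 0],
)

```text
time_s: 21.7
position: [0.4256, -0.2606, 0.2443]
tool_rot: [-0.003, 1.0, -0.019, -0.004]
ft_force: [-0.8, -0.1, -0.6]
gripper_width: 0.0003
```

```bash
python3 -c "
from h import *
go(-.085,.104,.25,0);go(.022,.104,.25,0);print(st()['ft_force'])"
```

```text
shift [ 6.3 -3.4 -5.7] turn -0.4 | t 21.7 q [-0.71  0.2  -0.25  1.13 -0.    2.47] pos [ 0.426 -0.261  0.244] box [-0.091  0.101  0.244] phi -2.2
shift [113.3  -4.1  -6.6] turn -0.4 | t 21.7 q [-0.71  0.2  -0.25  1.13 -0.    2.47] pos [ 0.426 -0.261  0.244] box [-0.091  0.101  0.244] phi -2.2
[-0.84434611 -0.13550696 -0.58443756]
```

servo_tool(
  commands=[20, -3, -5, 0, 0, 40, -3, -5, 0, 0, 60, -3, -5, 0, 0, 80, -3, -5, 0, 0, 95, -3, -5, 0, 0, 105, -3, -5, 0, 0, 112, -3, -5, 0, 0, 112, -3, -5, 0, 0, 112, -3, -5, 0, 0],
)

```text
time_s: 22.45
position: [0.5373, -0.2627, 0.2549]
tool_rot: [0.0, 1.0, -0.019, -0.004]
ft_force: [-9.6, -0.8, 0.5]
gripper_width: -0.0001
```

```bash
python3 -c "
from h import *
go(.022,.104,.25,0);print(st()['ft_force'])
a=grab('scene','s9')[200:320,310:470]; b=grab('top','t9')[120:260,340:480]
for k in('scene','top'): print(find('oak_1_mid',k),find('lever_grip',k))
a=cv2.resize(a,(440,330),interpolation=2); b=cv2.resize(b,(330,330),interpolation=2)
c=np.clip(np.hstack([a,b])*1.5,0,255).astype('uint8'); cv2.imwrite('pics/z9.png',c[:,:,::-1])"
```

```text
shift [ 1.7 -1.9  4.8] turn -0.3 | t 22.4 q [-0.59  0.38  0.02  1.22 -0.    2.59] pos [ 0.537 -0.263  0.255] box [0.02  0.102 0.255] phi -2.1
[-9.63218386 -0.79516138  0.5390282 ]
[(0.89, array([0.384, 0.012, 0.032]), array([238., 193.])), (0.77, array([ 0.544, -0.36 ,  0.063]), array([380., 289.])), (0.66, array([0.532, 0.007, 0.023]), array([293., 170.]))] [(0.61, array([0.534, 0.008, 0.021]), array([294., 170.])), (0.55, array([ 0.533, -0.369,  0.059]), array([378., 296.])), (0.45, array([ 0.529, -0.261,  0.096]), array([350., 248.]))]
[(0.84, array([0.397, 0.017, 0.029]), array([259., 273.])), (0.66, array([ 0.666, -0.067,  0.025]), array([293., 164.])), (0.51, array([0.663, 0.057, 0.054]), array([241., 163.]))] []
```

View pics/z9.png

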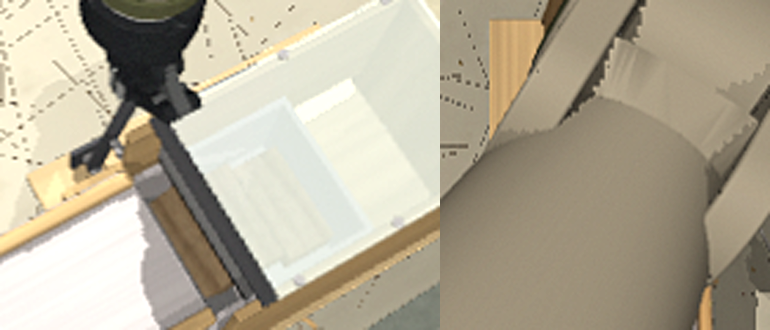

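The lever is fully forward at left part (170,100), the tip force reached 9.6 N, and the tray's rear edge moved about 10 mm. Continuing the strokes.

servo_tool(
  commands=[-35, 0, 0, 0, 0, -70, 0, 0, 0, 0, -107, 0, 0, 0, 0, -107, 0, 0, 0, 0, -107, 0, 0, 0, 0, -107, 0, 0, 0, 0, -80, 0, 0, 0, 0, -55, 0, 0, 0, 0, -30, 0, 0, 0, 0, -10, 0, 0, 0, 0],
)

```text
time_s: 23.58
position: [0.5325, -0.2623, 0.2569]
tool_rot: [0.001, 1.0, -0.018, 0.001]
ft_force: [-4.5, -0.7, -1.0]
gripper_width: 0.0001
```

servo_tool(
  commands=[10, -1, 2, 0, 0, 13, -1, 2, 0, 0, 13, -1, 2, 0, 0, 13, -1, 2, 0, 0],
)

```text
time_s: 23.92
position: [0.5398, -0.2622, 0.2552]
tool_rot: [0.002, 1.0, -0.018, -0.004]
ft_force: [-21.3, -2.6, 19.1]
gripper_width: 0.0
```

servo_tool(
  commands=[-35, 0, 0, 0, 0, -70, 0, 0, 0, 0, -109, 0, 0, 0, 0, -109, 0, 0, 0, 0, -109, 0, 0, 0, 0, -109, 0, 0, 0, 0, -80, 0, 0, 0, 0, -55, 0, 0, 0, 0, -30, 0, 0, 0, 0, -10, 0, 0, 0, 0],
)

```text
time_s: 24.75
position: [0.5351, -0.2608, 0.2522]
tool_rot: [0.0, 1.0, -0.017, -0.001]
ft_force: [-5.4, -0.9, -2.9]
gripper_width: -0.0
```

servo_tool(
  commands=[10, 0, 0, 0, 0, 10, 0, 0, 0, 0, 10, 0, 0, 0, 0, 10, 0, 0, 0, 0],
)

```text
time_s: 25.08
position: [0.539, -0.2608, 0.2516]
tool_rot: [-0.0, 1.0, -0.018, -0.007]
ft_force: [-20.9, -0.4, 7.2]
gripper_width: 0.0003
```

```bash
python3 -c "
from h import *
go(.024,.104,.25,0);print(st()['ft_force'])
a=grab('scene','s10')[200:320,310:470]; print(find('oak_1_mid','scene'))
c=np.clip(cv2.resize(a,(640,480),interpolation=2)*1.5,0,255).astype('uint8'); cv2.imwrite('pics/z10.png',c[:,:,::-1])"
```

```text
shift [ 2.1 -0.   1.5] turn -0.3 | t 25.1 q [-0.58  0.39  0.02  1.22 -0.01  2.6 ] pos [ 0.539 -0.261  0.252] box [0.022 0.104 0.252] phi -2.1
[-20.87884945  -0.43144287   7.22982791]
[(0.71, array([0.385, 0.014, 0.027]), array([239., 194.])), (0.19, array([ 0.558, -0.373,  0.179]), array([398., 275.]))]
```

View pics/z10.png

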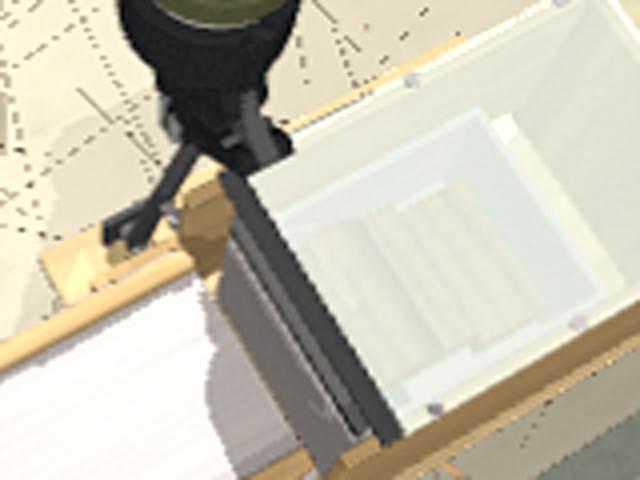

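Tray has advanced (its rear edge now runs from 475,110 to 605,295), with the blocks inside it and the flap hanging shut. Two more strokes plus a spare.

servo_tool(
  commands=[-35, 0, 0, 0, 0, -70, 0, 0, 0, 0, -109, 0, 0, 0, 0, -109, 0, 0, 0, 0, -109, 0, 0, 0, 0, -109, 0, 0, 0, 0, -80, 0, 0, 0, 0, -55, 0, 0, 0, 0, -30, 0, 0, 0, 0, -10, 0, 0, 0, 0],
)

```text
time_s: 26.02
position: [0.5354, -0.2608, 0.2521]
tool_rot: [0.0, 1.0, -0.017, -0.001]
ft_force: [-4.3, -0.0, -2.7]
gripper_width: -0.0
```

servo_tool(
  commands=[9, 0, 0, 0, 0, 9, 0, 0, 0, 0, 9, 0, 0, 0, 0, 9, 0, 0, 0, 0],
)

```text
time_s: 26.35
position: [0.5386, -0.2608, 0.2516]
tool_rot: [0.0, 1.0, -0.018, -0.006]
ft_force: [-19.8, -1.1, 6.9]
gripper_width: 0.0002
```

servo_tool(
  commands=[-35, 0, 0, 0, 0, -70, 0, 0, 0, 0, -109, 0, 0, 0, 0, -109, 0, 0, 0, 0, -109, 0, 0, 0, 0, -109, 0, 0, 0, 0, -80, 0, 0, 0, 0, -55, 0, 0, 0, 0, -30, 0, 0, 0, 0, -10, 0, 0, 0, 0],
)

```text
time_s: 27.18
position: [0.5346, -0.2608, 0.2522]
tool_rot: [0.0, 1.0, -0.017, -0.001]
ft_force: [-4.5, -1.7, -2.3]
gripper_width: 0.0001
```

servo_tool(
  commands=[10, 0, 0, 0, 0, 10, 0, 0, 0, 0, 10, 0, 0, 0, 0, 10, 0, 0, 0, 0],
)

```text
time_s: 27.52
position: [0.5387, -0.2608, 0.2516]
tool_rot: [0.0, 1.0, -0.018, -0.007]
ft_force: [-19.6, -0.5, 6.7]
gripper_width: 0.0003
```

servo_tool(
  commands=[-35, 0, 0, 0, 0, -70, 0, 0, 0, 0, -109, 0, 0, 0, 0, -109, 0, 0, 0, 0, -109, 0, 0, 0, 0, -109, 0, 0, 0, 0, -80, 0, 0, 0, 0, -55, 0, 0, 0, 0, -30, 0, 0, 0, 0, -10, 0, 0, 0, 0],
)

```text
time_s: 28.35
position: [0.5354, -0.261, 0.2525]
tool_rot: [0.001, 1.0, -0.017, 0.0]
ft_force: [-3.7, -0.8, -1.3]
gripper_width: 0.0001
```

servo_tool(
  commands=[10, 0, 0, 0, 0, 10, 0, 0, 0, 0, 10, 0, 0, 0, 0, -30, 0, 0, 0, 0, -70, 0, 0, 0, 0, -110, 0, 0, 0, 0, -140, 0, 0, 0, 0, -150, 0, -30, 0, 0, -160, 0, -70, 0, 0, -160, 0, -90, 0, 0],
)

```text
time_s: 29.18
position: [0.3729, -0.2559, 0.3468]
tool_rot: [0.002, 1.0, -0.018, 0.002]
ft_force: [1.4, -1.2, 1.6]
gripper_width: -0.0
```

servo_tool(
  commands=[-20, -30, 0, 0, 0, -20, -70, 0, 0, 0, -20, -90, 0, 0, 0, -20, -90, 0, 0, 0],
)

```text
time_s: 29.52
position: [0.3569, -0.1621, 0.3443]
tool_rot: [0.0, 1.0, -0.016, 0.001]
ft_force: [-0.1, -0.1, -0.4]
gripper_width: -0.0001
```

```bash
python3 -c "
from h import *
go(-.165,.19,.33,0)
a=grab('scene','s11')[200:320,310:470]; b=grab('top','t11')[80:260,340:480]
for k in('scene','top'): print(find('oak_1_mid',k),find('lever_grip',k),find('pine_mid',k)[:1],find('tape_mid',k)[:1])
a=cv2.resize(a,(480,360),interpolation=2); b=cv2.resize(b,(280,360),interpolation=2)
c=np.clip(np.hstack([a,b])*1.4,0,255).astype('uint8'); cv2.imwrite('pics/z11.png',c[:,:,::-1])"
```

```text
shift [-1.9  6.9 14.3] turn 0.0 | t 29.5 q [-0.63 -0.06 -0.28  1.34  0.    2.54] pos [ 0.357 -0.162  0.344] box [-0.163  0.197  0.344] phi -1.8
[(0.78, array([ 0.661, -0.074,  0.03 ]), array([355., 170.])), (0.55, array([0.408, 0.014, 0.03 ]), array([247., 189.]))] [(0.71, array([ 0.477, -0.259,  0.201]), array([329., 242.]))] [(0.96, array([0.533, 0.009, 0.021]), array([293., 169.]))] [(0.78, array([0.664, 0.055, 0.046]), array([329., 129.]))]
[(0.92, array([0.392, 0.015, 0.028]), array([260., 275.])), (0.81, array([ 0.666, -0.068,  0.028]), array([293., 164.]))] [(0.67, array([ 0.588, -0.343,  0.132]), array([414., 184.])), (0.51, array([ 0.48 , -0.254,  0.199]), array([379., 233.]))] [(0.64, array([0.531, 0.006, 0.02 ]), array([264., 218.]))] [(0.57, array([0.661, 0.057, 0.05 ]), array([241., 165.]))]
```

View pics/z11.png

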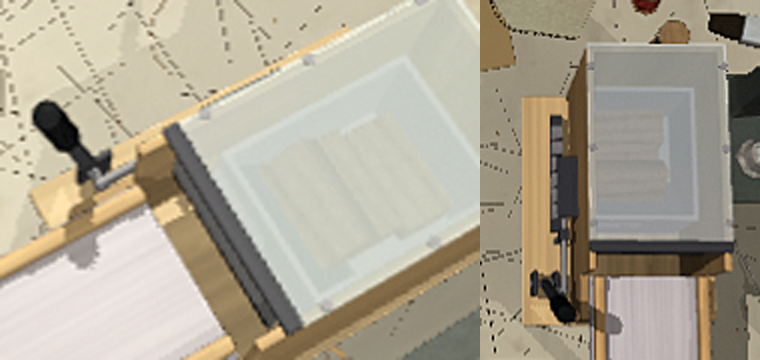

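```bash
python3 -c "
from h import *
print('tray rear edge', w2b(atz('top',425,124.5,.11)).round(3), 'expect ~.2145 inner')
f=lambda n,r:cv2.imread('pics/%s.png'%n)[r[0]:r[1],r[2]:r[3]].astype(float)
s=f('s11',(215,305,350,460)); t=f('t11',(95,215,385,465))
def e(a,g): 
    a=cv2.resize(a,g,interpolation=cv2.INTER_CUBIC); lo,hi=np.percentile(a,2),np.percentile(a,98); return np.clip((a-lo)/(hi-lo)*255,0,255)
cl=cv2.createCLAHE(4,(6,6))
def c(a):
    l=cv2.cvtColor(a.astype('uint8'),cv2.COLOR_BGR2LAB); l[:,:,0]=cl.apply(l[:,:,0]); return cv2.cvtColor(l,cv2.COLOR_LAB2BGR)
cv2.imwrite('pics/z12.png',np.hstack([c(e(s,(480,393)))[:393],c(e(t,(262,393)))]))
# colour in gap strip: block (s8) vs now
for n in('s8','s11'): print(n,cv2.imread('pics/%s.png'%n)[286:291,376:381].mean((0,1)).round())
for p in [(.07,y,z) for y in(.05,-.05) for z in(.11,)]: print('tray front top px',proj('scene',b2w(p))[0].round(),proj('top',b2w(p))[0].round())
for x in (.03,.06): print('floor at',x,proj('scene',b2w((x,0,.006)))[0].round())
"
```

```text
tray rear edge [ 0.217 -0.009  0.11 ] expect ~.2145 inner
s8 [50. 68. 82.]
s11 [ 67.  92. 107.]
tray front top px [388. 255.] [400. 187.]
tray front top px [415. 297.] [445. 188.]
floor at 0.03 [379. 297.]
floor at 0.06 [390. 291.]
```

View pics/z12.png

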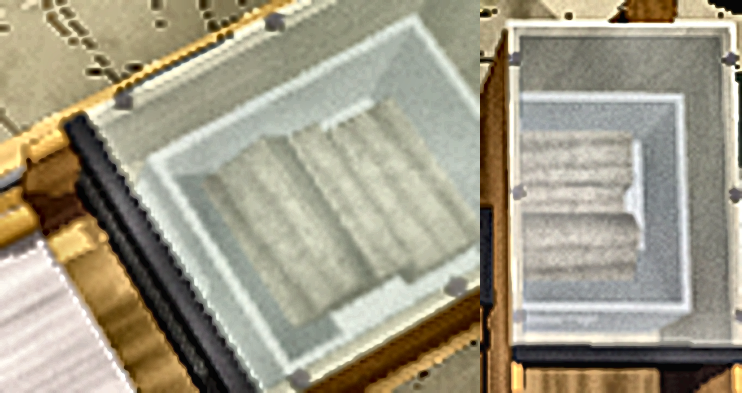

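The tray's rear inner edge measures x 0.217, against 0.2145 expected at the back stop. The blocks span about 110 mm, which two blocks (84 mm) could not, so all three are in the tray. The gap past the lip shows only the light box floor. The lever is at rest at (0.48,-0.257), and pine and tape have not moved. Handing in.

```bash
python3 -c "
from bench import ctrl
print(ctrl.sign_off())"
```

```text
the job is handed in; nothing more can be done
None
```

The job is handed in. All three hardwood blocks that were present (two on the bench, one on the deck, none on the roof) went through the flap into the tray. I then gave the lever six full strokes, the last one a spare. The whole run took about 30 s of robot time.

What the last checks showed:
- **Tray:** its rear inner edge measures x 0.217 m, against about 0.2145 expected at the back stop.
- **Blocks:** they span about 110 mm in the tray. I took this as three blocks, since two would cover only 84 mm. The separate blocks are hard to tell apart through the roof, where only two rows show clearly. The gap past the lip is empty.
- **Lever, pine and tape:** the lever is back at rest. Pine and tape were found within about 5 mm of their first positions. The robot stood clear of everything.
- **Flap:** I judged it shut only from the view at the mouth, with nothing near it; I had no direct reading of its angle.

Two checks disagreed with the plan. Both bench grasps held the block 7 to 10 mm lower in the fingers than intended, so I placed each block at its corrected height. The strokes after the first pressed the lever's end stop with about 20 N, more than its 3 to 7 N working force, though well within limits. The network also once reported a false lever grip on the roof, which I ignored.

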